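# Load the marking jig and dot the tile

## Robot

A 6-joint arm with a two-finger parallel gripper is mounted at the origin on the work surface. World frame = base frame: x ahead of the robot, y to its left, z up, the work surface at z = 0. Lengths are in mm, angles in degrees, forces in N, time in s.
With the tool pointing down it reaches from about 350 to 850 mm from the base axis. Payload 8.1 kg.
Tool frame: the origin (TCP) lies at the very end of the fingers, on their centre line; the grasp point (between the pads) lies 19 mm behind it (r.grip_depth is the distance from the TCP to the grasp point, in mm); y points along the fingers, z is the direction in which the jaws open and shut, and the axes are right-handed (so a half turn about y gives the same grasp; the last joint's range is limited). The gripper opens to 85 mm and grips with 20 to 120 N. Pads are 22 mm wide; open, the fingers measure 114 mm over their backs; the gripper's body (76 mm by 85 mm) begins 54 mm behind the grasp point. The pads swing forward as they close: fully open they stand 13 mm farther back than shut.
Start: joints at [71.769, 7.471, 85.268, -0, 87.261, -4.893], TCP at [138.399, 583.824, 200.792] pointing down, gripper open.
Joint ranges: [-169.43, 169.43], [-51.17, 129.36], [1.28, 143.12], [-76.62, 256.62], [0, 156.53], [-152.29, 152.29]. Speed limits (degrees/s): [136.94, 136.94, 159.86, 180, 180, 180].

## Interface

Orientations are given as [roll, pitch, yaw] about the fixed x, y, z axes, in that order (R = Rz(yaw) Ry(pitch) Rx(roll)).
In Python, from bench import readout, eyes, r gives the robot as it stands. The module is installed in compiled form; this text tells all that it offers.
- The arm moves only by the tool move_arm, never from a script. Its argument "motion" is text: rows parted by semicolons, each of 6 numbers parted by spaces: the shift along the world's x, y, z in cm, then the turn, a rotation vector about the world's x, y, z in degrees. A call has 1 to 10 rows; each row is the pose to reach, as a shift and turn from the pose commanded when the call began; what a row does not reach only later rows make up. A row lasts 1/12 s, in which the tool goes at most 41.7 mm and 7.16 degrees, less where a joint would pass 70% of its speed; a pose out of reach is approached as far as the arm can. A call with a gripper value outside its range is refused whole. "fingers" is the finger opening in cm, from 0 to 8.54, set as the call begins (left out, the last holds). The fingers move at their own pace and stop on an object; "squeeze" is the grip in N (left out, the last holds). Time passes only in rows, so rows that repeat a pose let the fingers close. It gives the time, the measured TCP pose, the force and the opening at its end, in the units of the state.
- readout.sense(): the state, without advancing time (a new reading comes with each control period).
- eyes.snapshot(name): name is "side" or "top"; returns a dict with "image" (384x512x3 uint8, blue, green, red), "fx", "fy", "cx", "cy" (pixels), "world_to_cam" (4x4, takes a point from world to camera coordinates). Camera axes: x right, y down, z forward; pixel columns grow to the right and rows downward; lengths in mm; the calibration is good to about 2 mm. A picture is of the moment at which its call begins. There is no depth.
- r.hand_in(): hands the job in, once; it reports no verdict.
The state is a dict: "time": time; "joint_pos": joint angles; "qd": joint speeds; "joint_efforts": joint torques, N m; "tool_pos": TCP position; "tcp_rot": TCP orientation; "ft_force": force on the tool from outside, world axes, zero at the start; "wrist_torque": the same for the moment, N m; "finger_gap": finger opening in mm.
Only numpy, scipy, OpenCV 4.12 (cv2) and the standard library are available. Lean on these libraries where they do the work, as an engineer would, in place of code of your own. Each camera call takes 0.05 s, during which the arm holds its last target. There are 200 camera calls.

## Task

Take the marker, the straight pen of even thickness, out of the pen rest and drop it nib down, all the way home, into the narrow pen holder of the marking jig, and let go of it. Then flip the jig's safety catch over, away from the lever, as far as it goes, and only then pull the lever's cross-bar handle all the way towards the robot so that the nib comes down on the tile; the lever springs back, so finish while still holding it fully pulled. Leave the other tools and the things on the bench where they are.

Things in the scene. Friction and masses are not known exactly. Their poses are not given: they have to be found in the camera images.
- marker_mid (a point): centre, half-way up, of the marker: a straight white round pen 130 mm long and 16 mm thick with a flat top (the only one of the three pens in the rest with even thickness to its top), 35 g. It stands nib down. Its z axis runs along it, up from the nib; the nib's tip is 65 mm below this point. The nib is 5 mm thick and 10 mm long, above it comes the barrel's shoulder, full thickness from 14 mm up
- marker_nib (a point): tip of the marker's nib, on its axis, 65 mm below marker_mid
- rest: black pen rest, a fixed block 170 x 50 x 55 mm (x, y, z), origin at the centre of its underside on the table. Three upright blind holes 18 mm wide and 45 mm deep in a row along its x axis, 55 mm apart (at x = -55, 0, +55 mm); the marker stands in any of the three, 85 mm of it above the block
- jig: the marking jig, an aluminium base plate 180 x 310 x 12 mm fixed to the bench, origin at the centre of its underside. Its x axis points away from the robot's side (pulling the lever goes to -x), y to the left, z up, in all these notes. It carries, from -y to +y, the pen holder (y = -100 mm, with a column 90 mm high close on its -y side, top 102 mm above the table), the lever (y = +10 mm) and the safety catch (y = +65 mm and on)
- holder_mouth (a point): centre of the open top of the pen holder, a square aluminium sleeve 36 x 36 x 50 mm with an upright round bore 18 mm wide, funnelled by 3 mm at the mouth, 94 mm above the table at rest. The bore is 46 mm deep to a floor with a 9 mm hole through which the nib sticks out; the marker's shoulder rests on the floor. The holder slides straight down by up to 16 mm as the lever is pulled
- holder_seat (a point): where the tip of the nib is when the marker is fully home in the holder: on the bore's axis, 56 mm below the mouth. It moves with the holder
- tile_top (a point): middle of the upper face of the white 30 mm tile fixed in the nest under the holder, 26 mm above the table. With the holder up, a loaded nib is 12 mm above it; it touches when the lever is at about 0.56 rad
- catch (a joint): angle of the safety catch, rad: 0 = engaged, its flat bar lies level across the front (-x side) of the lever's rod and blocks it; grows to the stop at 1.25 = flipped over, bar pointing up, clear of the lever. It may start at up to 0.12. Light friction (about 0.5 N at the knob) holds it where it is left. It blocks the lever below about 0.75
- catch_hinge (a point): a point on the catch's hinge axis, 85 mm above the table; the axis is the jig's x axis direction
- catch_knob (a point): centre of the catch's knob: a black round bar 16 mm thick and 24 mm long lying along the jig's x, at the end of a thin finger tab 60 mm from the hinge axis. At catch 0 the tab stands up, leaning 0.35 rad to +y (knob 56 mm above the hinge and 21 mm to its +y side); opening swings it to +y and down, until it points level to +y
- lever (a joint): angle of the lever, rad: 0 = home, leaning 0.25 rad away (+x) from upright; grows as it is pulled to -x, to a stop at 0.75 (leaning 0.5 rad to -x). A spring returns it to 0: about 3 N at the handle at the start, 7 N at the stop
- lever_pivot (a point): a point on the lever's pivot axis, which runs along the jig's y, 40 mm above the table
- handle: the whole lever (rod, hub and cross-bar), origin on its pivot axis, 40 mm above the table
- grip_bar (a point): centre of the lever's handle: a black round cross-bar 20 mm thick and 60 mm long lying along the jig's y across the top of the 12 mm rod, 130 mm from the pivot axis (166 mm above the table when home). It swings with the lever
- scriber: bystander: white pen standing in the rest, 16 mm thick at the foot, thinning to a 6 mm shank above half its 135 mm height; origin at its foot
- pusher: bystander: white pen standing in the rest, 114 mm high, 16 mm thick with a 28 mm knob at its top; origin at its foot
- ink_jar: bystander: small jar 40 mm wide, 55 mm high, off the far (+x) end of the rest; origin under its centre
- tile_tray: bystander: black tray 80 x 80 x 14 mm with tiles; origin under its centre
- caliper: bystander: steel caliper about 230 mm long lying flat; origin near its middle, underneath
- mouse: bystander: computer mouse 100 x 60 x 32 mm; origin under its centre
- loupe: bystander: black loupe 44 mm wide, 40 mm high; origin under its centre
Things that resemble listed ones, but are neither listed nor needed, are in the scene too. Leave any blue look-alike of the part that bears marker_mid alone.

How it is judged:
By the outcome, as a careful person would: the job done as asked, in the order asked, and still so for the second after the job is handed in, while the arm keeps its last pose, push and grip.
It also fails if it takes over 64 s, if anything falls off the work surface, if the arm or the gripper's body presses on something with over 40 N, if the wrist force passes 120 N, or if a joint passes its speed limit or range.

## Working session

There is one attempt and no reset: what is moved stays moved. The work goes in short steps, Python scripts to look and compute and a tool call to move; the robot and the scene stay as the last step left them, time stands still between calls to the robot, and variables do not carry over. Pictures are saved under pics/ and viewed, about 8 in all and at most 12, crops included, and the job is handed in when it is done.

Besides the shell and the picture viewer there is one more tool, called after "Request:" by a JSON object that holds its "op" and its "data". move_arm: Moves the arm, as the interface text tells. Its arguments: {"type":"object","properties":{"motion":{"type":"string"},"fingers":{"type":"number"},"squeeze":{"type":"number"}},"required":["motion"]}

```bash
mkdir -p pics; cat > h.py <<'E'
import numpy as np, cv2
from bench import readout, eyes, r
def snap(n,f):
    s=eyes.snapshot(n); cv2.imwrite(f'pics/{f}.png',s['image']); return s
def K(s): return np.array([[s['fx'],0,s['cx']],[0,s['fy'],s['cy']],[0,0,1]])
def proj(s,p):
    T=np.array(s['world_to_cam']); c=T[:3,:3]@np.array(p,float)+T[:3,3]; u=K(s)@c; return (u[:2]/u[2]).round(1)
def ray(s,uv):
    T=np.array(s['world_to_cam']); R=T[:3,:3]; o=-R.T@T[:3,3]; d=R.T@np.linalg.inv(K(s))@np.array([uv[0],uv[1],1.]); return o,d/np.linalg.norm(d)
def plane(s,uv,z):
    o,d=ray(s,uv); return (o+d*(z-o[2])/d[2]).round(1)
def tri(s1,a,s2,b):
    o1,d1=ray(s1,a);o2,d2=ray(s2,b)
    t=np.linalg.lstsq(np.c_[d1,-d2],o2-o1,rcond=None)[0]
    p,q=o1+t[0]*d1,o2+t[1]*d2; return ((p+q)/2).round(1),np.linalg.norm(p-q).round(1)
E
python3 - <<'E'
from h import *
import pickle
a=snap('side','s0');b=snap('top','t0'); pickle.dump((a,b),open('c0.pkl','wb'))
for s in (a,b): print(s['fx'],s['cx'],s['cy'],ray(s,(256,192)))
im=np.vstack([a['image'],b['image']]); 
cv2.imwrite('pics/s0b.png',cv2.resize(a['image'],(800,600))); cv2.imwrite('pics/t0b.png',cv2.resize(b['image'],(800,600)))
print(readout.sense())
E
```

```text
493.1055379644784 255.79768710307246 190.01338096775604 (array([ -293.99294225, -1054.70970273,   954.55770348]), array([ 0.5222218 ,  0.68165422, -0.51247626]))
471.4854728016161 250.37761858218178 194.30850016569408 (array([ 253.29041002,   52.49323526, 1776.65380123]), array([ 0.17805649, -0.01370233, -0.98392486]))
{'time': 0.1, 'joint_pos': array([ 7.17669120e+01,  7.51214376e+00,  8.53238087e+01,  1.01623005e-03,
        8.72613446e+01, -4.89426550e+00]), 'qd': array([ 0.02611289, -0.00967766, -0.15319713,  0.12593473,  0.03988694,
       -0.12691183]), 'joint_efforts': array([ 1.13994483e-03, -5.70955896e+01, -5.01935470e+01, -1.83817510e-04,
        8.33362690e-03, -3.73590950e-06]), 'tool_pos': array([138.23617449, 583.29239899, 199.82779585]), 'tcp_rot': array([-9.00968558e+01,  9.31239795e-03, -1.33388798e+01]), 'ft_force': array([ 0.37706054,  0.05472459, -0.150584  ]), 'wrist_torque': array([-0.01208537,  0.02041992, -0.03536032]), 'finger_gap': 85.36438092762764}
```

View pics/s0b.png

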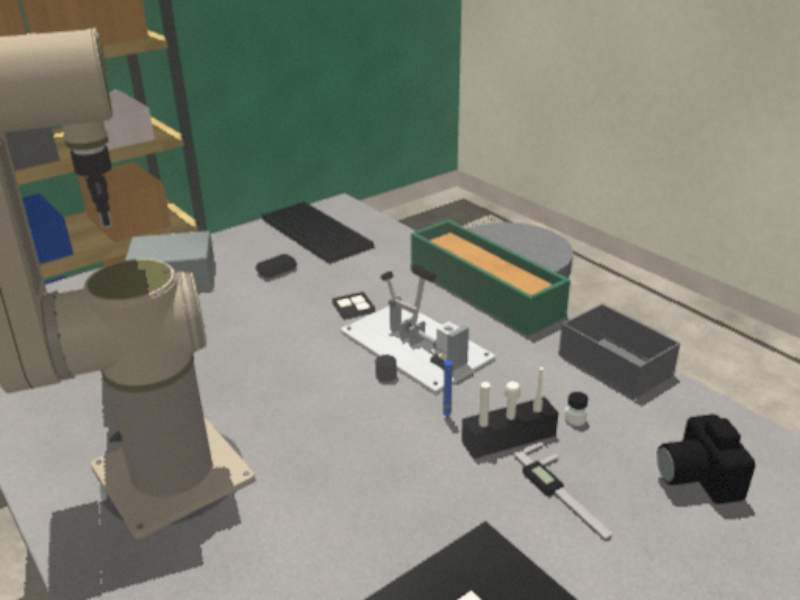

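View pics/t0b.png

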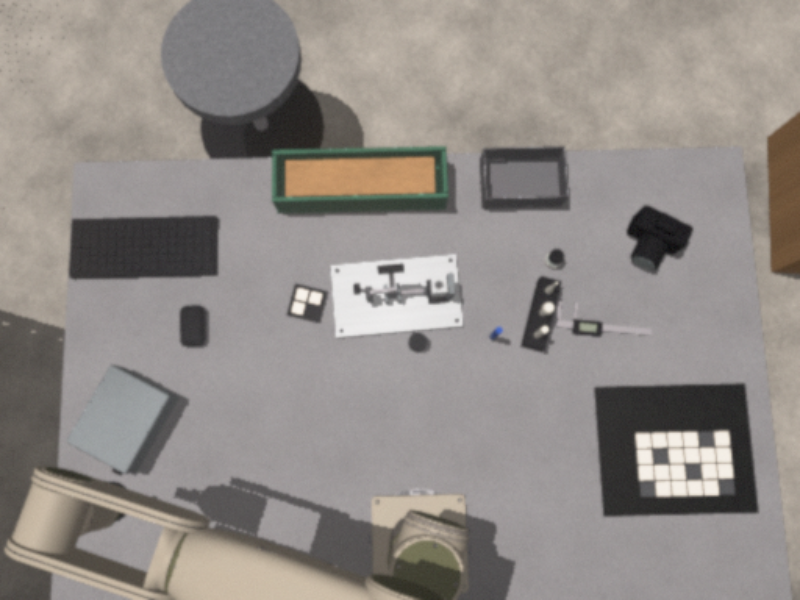

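Candidates (800-px side view): the even white pen at (484,403), the knobbed pusher at (512,400), the thinning scriber at (540,390), and the blue look-alike at (448,388). I choose the first and check it in a close crop.

```bash
python3 - <<'E'
from h import *
import pickle
a,b=pickle.load(open('c0.pkl','rb'))
A=cv2.resize(a['image'][165:300,205:385],None,fx=4.4,fy=4.4,interpolation=cv2.INTER_CUBIC)[:594]
cv2.imwrite('pics/cs.png',A)
B=cv2.resize(b['image'][155:235,205:365],None,fx=5,fy=5,interpolation=cv2.INTER_CUBIC)
cv2.imwrite('pics/ct.png',B)
E
```

```text
(no output)
```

View pics/cs.png

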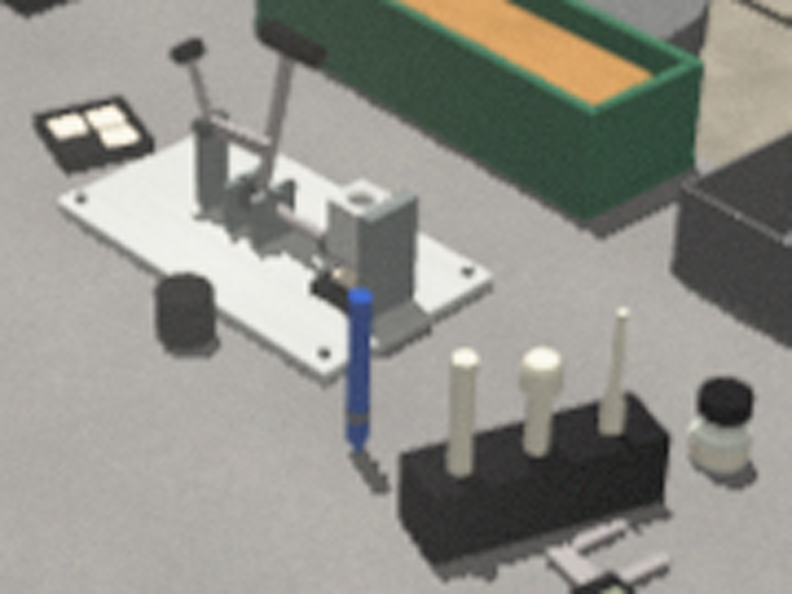

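View pics/ct.png

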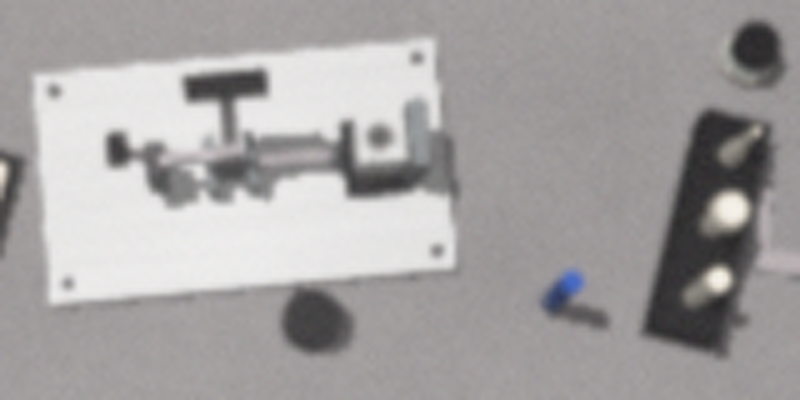

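The crops confirm the choice: the even pen is the one at side-crop (463,355) and top-crop (719,279). The jig is clear of clutter apart from the loupe at (318,320) and the blue pen at (565,290) in the top crop. Next I measure.

```bash
cat >> h.py <<'E'
def cs(u,v): return ((u+.5)/4.4-.5+205,(v+.5)/4.4-.5+165)
def ct(u,v): return ((u+.5)/5-.5+205,(v+.5)/5-.5+155)
E
python3 - <<'E'
from h import *
import pickle
a,b=pickle.load(open('c0.pkl','rb'))
for n,u,v,z in [('mark',719,279,140),('push',731,210,124),('scr',762,130,145),('mouth',380,137,94),('knob',118,150,140),('bar',226,85,166),('blue',573,283,130),('loupe',318,320,40)]:
    print(n,'top',plane(b,ct(u,v),z))
for n,u,v,z in [('mark',463,357,140),('markfoot',460,470,55),('mouth',361,195,94),('knob',187,50,140),('bar',292,45,166),('blue',360,297,130)]:
    print(n,'side',plane(a,cs(u,v),z))
print('tri',tri(b,ct(719,279),a,cs(463,357)),tri(b,ct(380,137),a,cs(361,195)),tri(b,ct(118,150),a,cs(187,50)),tri(b,ct(226,85),a,cs(292,45)))
# plate by min-area rect
im=b['image']; big=cv2.resize(im[155:235,205:365],None,fx=5,fy=5,interpolation=cv2.INTER_CUBIC)
m=(big.min(2)>185).astype(np.uint8); m[:, :25]=0; m[:,470:]=0
c=max(cv2.findContours(m,0,1)[0],key=cv2.contourArea)
q=cv2.approxPolyDP(cv2.convexHull(c),12,True)[:,0]
P=np.array([plane(b,ct(*p),12) for p in q]); print(q.tolist(),P.tolist(),P.mean(0), [np.linalg.norm(P[i]-P[i-1]).round(1) for i in range(len(P))])
# rest top face corners z=55
for u,v in [(703,108),(772,122),(645,333),(725,355)]: print(plane(b,ct(u,v),55),end=' ')
E
```

```text
mark top [ 476.4 -292.1  140. ]
push top [ 527.8 -307.   124. ]
scr top [ 581.1 -327.7  145. ]
mouth top [592.7 -61.4  94. ]
knob top [578.4 127.4 140. ]
bar top [617.8  49.9 166. ]
blue top [ 477.3 -191.3  130. ]
loupe top [466.3 -14.4  40. ]
mark side [ 474.  -288.7  140. ]
markfoot side [ 471.3 -294.    55. ]
mouth side [593.9 -56.3  94. ]
knob side [578.2 132.1 140. ]
bar side [616.1  50.1 166. ]
blue side [ 475.8 -190.2  130. ]
tri (array([ 474.6, -290.7,  141.4]), np.float64(3.8)) (array([591.2, -60.6,  97.5]), np.float64(1.8)) (array([576.7, 127.9, 142.6]), np.float64(2.6)) (array([617.2,  50.3, 165.7]), np.float64(1.5))
[[435, 42], [451, 267], [48, 301], [36, 73]] [[682.7, -111.8, 12.0], [507.7, -117.2, 12.0], [489.0, 187.7, 12.0], [665.5, 195.2, 12.0]] [586.225  38.475  12.   ] [np.float64(307.5), np.float64(175.1), np.float64(305.5), np.float64(176.7)]
[ 616.9 -305.7   55. ] [ 605.1 -356.5   55. ] [ 449.3 -253.4   55. ] [ 431.7 -311.1   55. ]
```

Request:
{"op": "move_arm", "data": {"motion": "24.2 -14.4 4 0 0 -4.3;24.2 -14.4 4 0 0 -4.3;24.2 -14.4 4 0 0 -4.3;24.2 -14.4 4 0 0 -4.3;24.2 -14.4 4 0 0 -4.3;24.2 -14.4 4 0 0 -4.3;24.2 -14.4 4 0 0 -4.3;40.2 -43.4 4 0 0 -4.3;40.2 -43.4 4 0 0 -4.3;40.2 -43.4 4 0 0 -4.3"}}

```text
time: 0.93
tool_pos: [441.4, 328.6, 240.2]
tcp_rot: [-90.0, 0.0, -17.6]
ft_force: [1.6, -0.1, 0.2]
finger_gap: 85.2
```

Request:
{"op": "move_arm", "data": {"motion": "9.9 -17.9 0 0 0 0;9.9 -17.9 0 0 0 0;9.9 -17.9 0 0 0 0;9.9 -17.9 0 0 0 0;9.9 -17.9 0 0 0 0;9.9 -40.9 0 0 0 0;9.9 -40.9 0 0 0 0;9.9 -40.9 0 0 0 0;9.9 -40.9 0 0 0 0;9.9 -40.9 0 0 0 0"}}

```text
time: 1.77
tool_pos: [539.2, -58.9, 240.4]
tcp_rot: [-90.0, 0.0, -17.6]
ft_force: [1.1, -0.5, 0.2]
finger_gap: 85.2
```

Request:
{"op": "move_arm", "data": {"motion": "-6.5 -23 0 0 0 0;-6.5 -23 0 0 0 0;-6.5 -23 0 0 0 0;-6.5 -23 0 0 0 0;-6.5 -23 0 0 0 0;-6.5 -23 0 0 0 0;-6.5 -23 0 0 0 0;-6.5 -23 0 0 0 0"}}

```text
time: 2.43
tool_pos: [473.7, -288.4, 240.1]
tcp_rot: [-90.0, 0.1, -17.8]
ft_force: [0.6, 0.4, 0.1]
finger_gap: 85.2
```

Request:
{"op": "move_arm", "data": {"motion": "0.1 -0.2 -4 0 0 0;0.1 -0.2 -8 0 0 0;0.1 -0.2 -12 0 0 0;0.1 -0.2 -14.9 0 0 0;0.1 -0.2 -14.9 0 0 0;0.1 -0.2 -14.9 0 0 0", "fingers": 5, "squeeze": 20}}

```text
time: 2.93
tool_pos: [474.7, -286.8, 90.2]
tcp_rot: [-89.9, 0.3, -17.6]
ft_force: [0.3, -0.1, 0.5]
finger_gap: 50.2
```

```bash
python3 - <<'E'
from h import *
import pickle
a=snap('side','s1');b=snap('top','t1'); pickle.dump((a,b),open('c1.pkl','wb'))
A=cv2.resize(a['image'][200:300,270:370],(600,600),interpolation=cv2.INTER_CUBIC)
cv2.imwrite('pics/cs1.png',A)
s=readout.sense();print(s['tool_pos'],s['ft_force'],s['finger_gap'])
E
```

```text
[ 477.43476651 -289.28762044   94.45998794] [ 0.38759185 -0.74454199  0.81893562] 50.14453494568463
```

View pics/cs1.png

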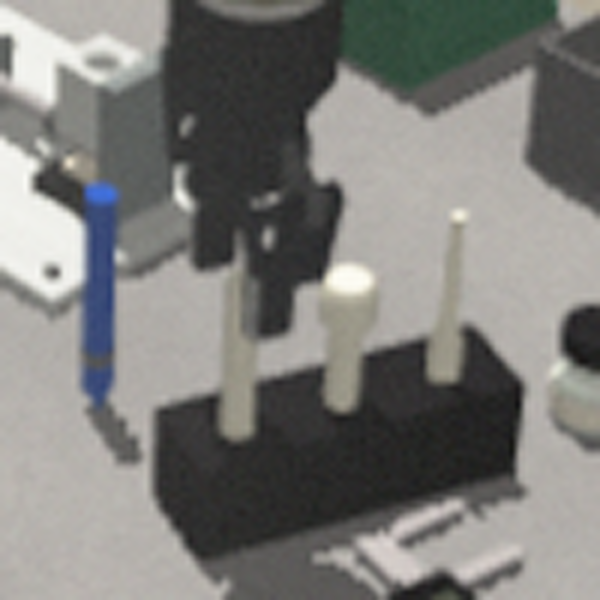

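The crop shows the pen at (238,340) between the fingers at about (212,250) and (275,300), with the pusher clear at (350,290). I close now.

Request:
{"op": "move_arm", "data": {"motion": "0 0 0 0 0 0;0 0 0 0 0 0;0 0 0 0 0 0;0 0 0 0 0 0;0 0 0 0 0 0;0 0 0 0 0 0", "fingers": 0, "squeeze": 20}}

```text
time: 3.53
tool_pos: [477.0, -290.0, 93.9]
tcp_rot: [-90.1, -0.2, -17.6]
ft_force: [-0.3, -0.1, 7.4]
finger_gap: 15.2
```

Request:
{"op": "move_arm", "data": {"motion": "0 0 0 0 0 0;0 0 0 0 0 0;0 0 0 0 0 0;0 0 0 0 0 0"}}

```text
time: 3.87
tool_pos: [477.0, -290.1, 93.9]
tcp_rot: [-90.1, -0.2, -17.6]
ft_force: [-0.4, -0.4, 5.5]
finger_gap: 14.8
```

Request:
{"op": "move_arm", "data": {"motion": "0 0 2 0 0 0;0 0 4.5 0 0 0;0 0 8 0 0 0;0 0 12 0 0 0;0 0 12 0 0 0;0 0 12 0 0 0;0 0 12 0 0 0;0 0 12 0 0 0", "squeeze": 30}}

```text
time: 4.53
tool_pos: [475.1, -288.5, 210.4]
tcp_rot: [-90.0, 0.1, -17.6]
ft_force: [-0.1, 0.0, -0.1]
finger_gap: 14.4
```

```bash
python3 - <<'E'
from h import *
s=readout.sense();print(s['tool_pos'],s['tcp_rot'],s['ft_force'],s['finger_gap'])
E
```

```text
[ 475.09412759 -288.50582386  210.38511518] [-89.95869338   0.11830962 -17.6445367 ] [-0.09028131  0.02735637 -0.14929197] 14.399845621478114
```

Request:
{"op": "move_arm", "data": {"motion": "11.7 22.8 0 0 0 0;11.7 22.8 0 0 0 0;11.7 22.8 0 0 0 0;11.7 22.8 0 0 0 0;11.7 22.8 0 0 0 0;11.7 22.8 0 0 0 0;11.7 22.8 0 0 0 0;11.7 22.8 0 0 0 0;11.7 22.8 0 0 0 0;11.7 22.8 0 0 0 0"}}

```text
time: 5.37
tool_pos: [591.9, -62.1, 210.8]
tcp_rot: [-90.0, 0.1, -17.7]
ft_force: [-0.1, -0.7, -0.8]
finger_gap: 14.7
```

```bash
python3 - <<'E'
from h import *
import pickle
a=snap('side','s2');b=snap('top','t2'); pickle.dump((a,b),open('c2.pkl','wb'))
A=cv2.resize(a['image'][130:250,240:340],(500,600),interpolation=cv2.INTER_CUBIC)
B=cv2.resize(b['image'][150:210,260:310],(300,360),interpolation=cv2.INTER_CUBIC)
C=np.zeros((600,800,3),np.uint8);C[:,:500]=A;C[:360,500:]=B
cv2.imwrite('pics/cs2.png',C)
s=readout.sense();print(s['tool_pos'],s['tcp_rot'],s['ft_force'],s['finger_gap'])
E
```

```text
[592.0874811  -62.54381411 211.38084997] [-9.00239687e+01  4.23623641e-02 -1.77580076e+01] [-0.50646459  0.75870221 -0.63327237] 14.599242472132373
```

View pics/cs2.png

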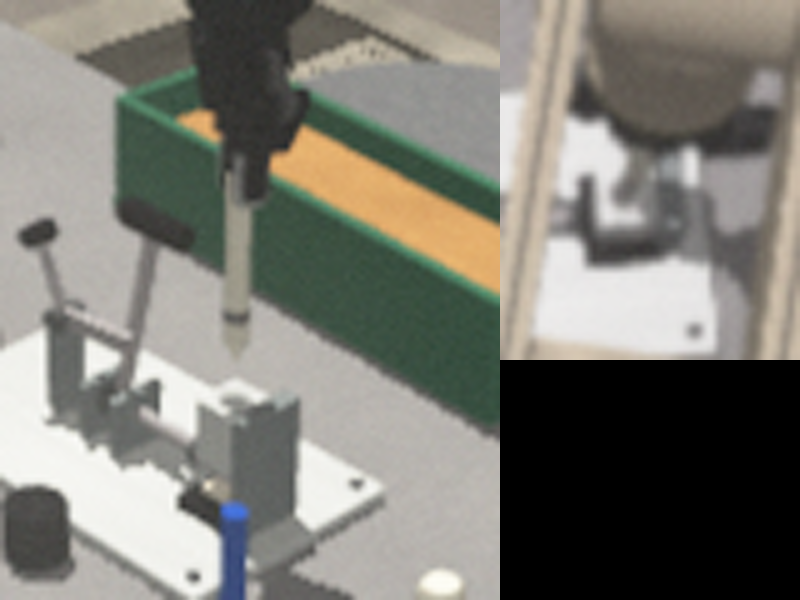

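The pen hangs above the holder, with its nib at (237,358) and the bore's mouth at (235,402) in the crop. I check the side-view alignment and tilt numerically.

```bash
python3 - <<'E'
from h import *
import pickle
a,b=pickle.load(open('c2.pkl','rb')); a0,b0=pickle.load(open('c0.pkl','rb'))
c=lambda u,v:((u+.5)/5-.5+240,(v+.5)/5-.5+130)
im=a['image'].astype(int)
# barrel mid columns per row by threshold (bright pen against dark/green)
for y in range(168,206,3):
    row=im[y,276:300]; w=np.clip(row[:,2]-row[:,1]+25,0,None) if 0 else row[:,2].astype(float)
    print(y,row[:,2].tolist())
print('nib plane',plane(a,c(237,358),127),'mouth',plane(a,c(235,402),94))
for z in (94,127,140,200): print(z,proj(a,(591.8,-60.8,z)),proj(a,(592,-62,z)))
print(c(237,358),c(235,402))
E
```

```text
168 [66, 65, 65, 65, 66, 65, 64, 61, 76, 132, 122, 115, 86, 58, 55, 50, 54, 71, 68, 61, 60, 70, 75, 86]
171 [65, 68, 60, 63, 63, 65, 62, 61, 69, 132, 147, 138, 129, 124, 103, 89, 76, 63, 57, 62, 59, 64, 61, 59]
174 [65, 64, 65, 66, 62, 64, 66, 64, 72, 135, 153, 158, 158, 152, 101, 61, 61, 64, 63, 60, 59, 63, 61, 58]
177 [57, 56, 57, 64, 62, 64, 61, 60, 74, 134, 156, 156, 158, 149, 98, 62, 66, 58, 61, 62, 63, 63, 60, 60]
180 [95, 87, 79, 70, 68, 67, 64, 65, 74, 133, 155, 159, 160, 133, 84, 63, 63, 61, 64, 59, 59, 66, 65, 59]
183 [181, 178, 180, 159, 147, 117, 92, 82, 85, 138, 155, 155, 159, 134, 91, 61, 63, 65, 64, 62, 62, 56, 62, 62]
186 [184, 184, 184, 183, 184, 183, 181, 181, 167, 155, 154, 157, 158, 136, 88, 64, 66, 61, 63, 66, 64, 61, 61, 63]
189 [186, 188, 187, 185, 186, 185, 186, 186, 170, 156, 156, 158, 155, 148, 145, 117, 95, 85, 75, 66, 62, 62, 62, 60]
192 [188, 190, 188, 186, 186, 186, 186, 182, 144, 120, 130, 136, 132, 120, 166, 182, 183, 185, 182, 158, 115, 94, 87, 76]
195 [184, 187, 186, 183, 187, 184, 189, 187, 171, 154, 146, 142, 139, 155, 178, 187, 187, 183, 188, 186, 185, 184, 185, 183]
198 [184, 187, 184, 186, 186, 184, 186, 189, 174, 160, 159, 157, 154, 158, 181, 190, 190, 189, 186, 186, 185, 185, 184, 185]
201 [186, 185, 185, 185, 187, 188, 185, 187, 188, 186, 175, 172, 179, 188, 187, 185, 188, 188, 188, 188, 187, 189, 187, 186]
204 [221, 197, 189, 185, 184, 188, 184, 186, 189, 189, 186, 184, 184, 185, 186, 185, 186, 185, 187, 186, 187, 185, 186, 184]
nib plane [590.4 -61.1 127. ] mouth [589.6 -60.9  94. ]
94 [287.1 209.7] [287.4 209.9]
127 [287.3 201. ] [287.6 201.1]
140 [287.4 197.5] [287.6 197.6]
200 [287.7 181. ] [288.  181.1]
(287.0, 201.2) (286.6, 210.0)
```

Request:
{"op": "move_arm", "data": {"motion": "0 0.1 -2.5 0 0 0;0 0.1 -4 0 0 0;0 0.1 -4.5 0 0 0;0 0.1 -5 0 0 0;0 0.1 -5.5 0 0 0;0 0.1 -5.5 0 0 0;0 0.1 -5.5 0 0 0"}}

```text
time: 6.05
tool_pos: [593.0, -60.3, 157.4]
tcp_rot: [-90.0, -0.0, -17.7]
ft_force: [-0.5, 0.1, -0.4]
finger_gap: 14.0
```

No contact force, and the barrel is in the mouth. I continue down.

Request:
{"op": "move_arm", "data": {"motion": "0 0 -0.7 0 0 0;0 0 -1.4 0 0 0;0 0 -2 0 0 0;0 0 -2.5 0 0 0;0 0 -2.9 0 0 0;0 0 -3.1 0 0 0;0 0 -3.1 0 0 0"}}

```text
time: 6.63
tool_pos: [592.4, -59.9, 125.0]
tcp_rot: [-90.0, 0.1, -17.6]
ft_force: [1.1, -0.5, -0.7]
finger_gap: 14.7
```

Request:
{"op": "move_arm", "data": {"motion": "0 0 -0.2 0 0 0;0 0 -0.3 0 0 0;0 0 -0.3 0 0 0"}}

```text
time: 6.88
tool_pos: [592.8, -60.0, 122.8]
tcp_rot: [-90.0, -0.0, -17.6]
ft_force: [-0.2, -0.0, -0.3]
finger_gap: 14.6
```

Request:
{"op": "move_arm", "data": {"motion": "0 0 0 0 0 0;0 0 0 0 0 0;0 0 0 0 0 0;0 0 0 0 0 0", "fingers": 4}}

```text
time: 7.22
tool_pos: [592.9, -59.9, 122.9]
tcp_rot: [-90.0, -0.0, -17.6]
ft_force: [0.1, 0.5, 0.5]
finger_gap: 40.2
```

Request:
{"op": "move_arm", "data": {"motion": "0 0 3 0 0 0;0 0 6 0 0 0;0 0 10 0 0 0;0 0 12 0 0 0;0 12 12 0 0 0;0 12 12 0 0 0;0 12 12 0 0 0;0 12 12 0 0 0"}}

```text
time: 7.88
tool_pos: [592.4, 66.3, 243.2]
tcp_rot: [-89.8, 0.0, -17.4]
ft_force: [0.9, -0.1, -0.2]
finger_gap: 40.0
```

```bash
python3 - <<'E'
from h import *
import pickle
a=snap('side','s3');b=snap('top','t3'); pickle.dump((a,b),open('c3.pkl','wb'))
A=cv2.resize(a['image'][130:250,240:340],(500,600),interpolation=cv2.INTER_CUBIC)
cv2.imwrite('pics/cs3.png',A)
s=readout.sense();print(s['tool_pos'],s['tcp_rot'],s['ft_force'],s['finger_gap'])
print([ (proj(a,(592,-60.8,z))-[240,130])*5 for z in (168,94)])
E
```

```text
[592.63271588  61.54456781 242.83905492] [-9.00076224e+01 -4.13237022e-03 -1.74593780e+01] [-0.34275947 -0.34939685 -0.57173617] 40.063914605217555
[array([238. , 299.5]), array([235.5, 398.5])]
```

View pics/cs3.png

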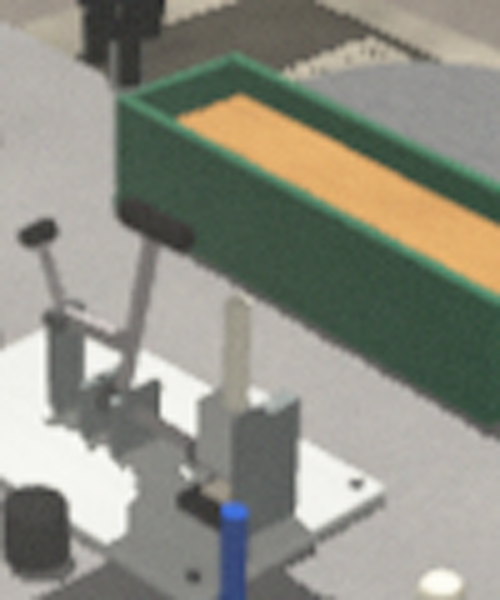

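The pen top is at crop (238,297), against a predicted 299 for fully home, so the marker is seated. Next is the catch: I move the closed fingers beside the knob.

Request:
{"op": "move_arm", "data": {"motion": "-1.5 3.9 0 0 0 0;-1.5 3.9 0 0 0 0;-1.5 3.9 0 0 0 0;-1.5 3.9 0 0 0 0;-1.5 3.9 -4 0 0 0;-1.5 3.9 -8 0 0 0;-1.5 3.9 -11.3 0 0 0;-1.5 3.9 -11.3 0 0 0;-1.5 3.9 -11.3 0 0 0", "fingers": 0}}

```text
time: 8.73
tool_pos: [576.2, 97.5, 127.9]
tcp_rot: [-90.1, 0.3, -17.7]
ft_force: [0.2, 0.4, 0.4]
finger_gap: -0.1
```

Request:
{"op": "move_arm", "data": {"motion": "0 0.7 0.1 0 0 0;0 1.4 0.1 0 0 0;-0.1 2.1 0 0 0 0;-0.1 2.6 -0.4 0 0 0;-0.2 3 -0.7 0 0 0;-0.2 3.4 -1 0 0 0;-0.2 3.8 -1.2 0 0 0;-0.2 3.8 -1.2 0 0 0"}}

```text
time: 9.4
tool_pos: [575.1, 137.9, 116.9]
tcp_rot: [-90.0, 0.1, -17.6]
ft_force: [-0.8, 0.4, -0.4]
finger_gap: 0.2
```

```bash
python3 - <<'E'
from h import *
import pickle
a=snap('side','s4'); pickle.dump(a,open('c4.pkl','wb'))
A=cv2.resize(a['image'][130:230,210:310],(600,600),interpolation=cv2.INTER_CUBIC)
cv2.imwrite('pics/cs4.png',A)
s=readout.sense();print(s['tool_pos'],s['ft_force'])
E
```

```text
[575.3197262  137.41674898 117.17400328] [ 0.33614728 -0.18315155 -0.64778757]
```

View pics/cs4.png

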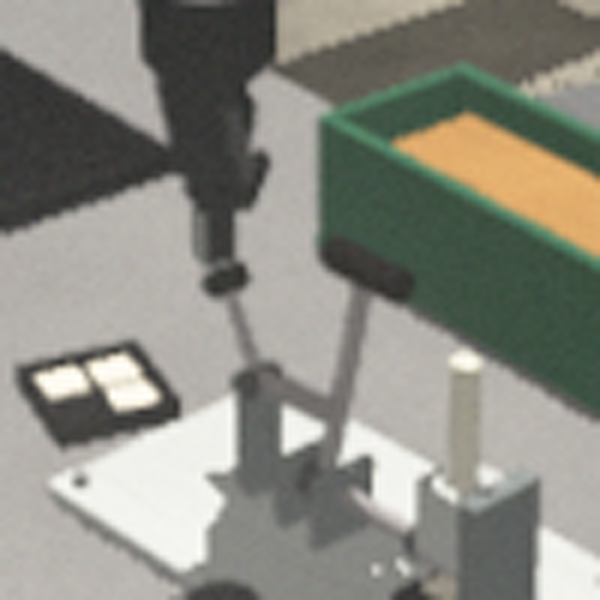

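The knob at crop (225,277) has not moved, and the fingertip shows beyond it at (213,262). I check where the tip really is.

```bash
python3 - <<'E'
from h import *
import pickle
a=pickle.load(open('c4.pkl','rb')); a0,b0=pickle.load(open('c0.pkl','rb'))
f=lambda p:((proj(a,p)-[210,130]+.5)*6-.5).round()
print('tcp',f((575.3,137.4,117.2)),'+40',f((575.3,137.4,157)),'knob0',f((577,128,141)),'hinge',f((582,107,85)),'bar',f((617,50,166)),'pentop',f((592,-60.8,168)))
t=snap('top','t4')
s=t
T=cv2.resize(t['image'][155:235,205:305],(800,640),interpolation=cv2.INTER_CUBIC)[:600]
cv2.imwrite('pics/ct4.png',T)
g=lambda p:((proj(t,p)-[205,155]+.5)*8-.5).round()
print('top: tcp',g((575.3,137.4,117.2)),'knob',g((577,128,141)))
E
```

```text
tcp [217. 312.] +40 [215. 250.] knob0 [228. 280.] hinge [259. 377.] bar [370. 271.] pentop [468. 362.]
top: tcp [169. 257.] knob [188. 243.]
```

View pics/ct4.png

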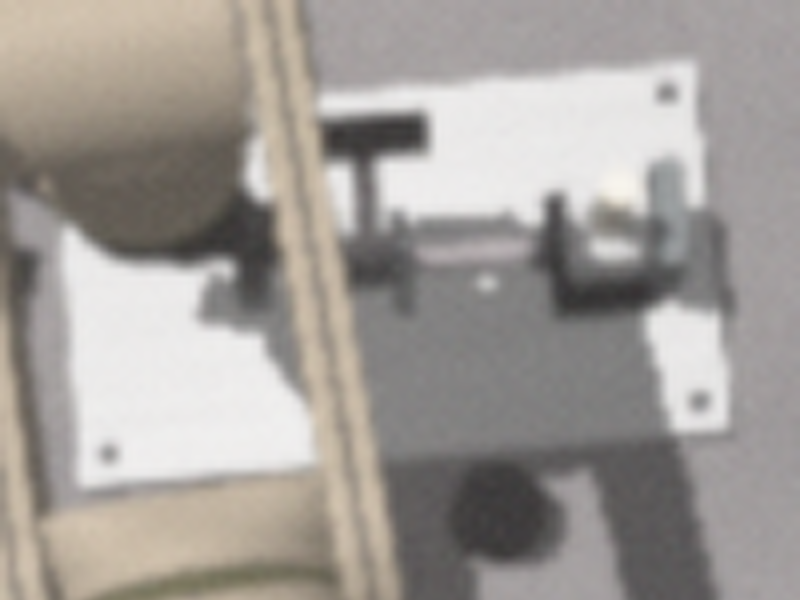

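The projected TCP should appear at (217,312) in the side crop, but the visible fingertip ends near (213,262). The real fingertips therefore sit about 29 mm above the reported TCP, and the earlier crops agree with that. I passed over the knob, so I go back and lower accordingly.

Request:
{"op": "move_arm", "data": {"motion": "0 0 2.5 0 0 0;0.2 -2 2.5 0 0 0;0.2 -4.2 2.5 0 0 0;0.2 -4.2 2 0 0 0;0.2 -4.2 0 0 0 0;0.2 -4.2 -1.7 0 0 0;0.2 -4.2 -1.7 0 0 0;0.2 -4.2 -1.7 0 0 0"}}

```text
time: 10.17
tool_pos: [576.6, 94.9, 99.6]
tcp_rot: [-90.1, 0.2, -17.7]
ft_force: [-0.6, 0.5, 0.1]
finger_gap: -0.3
```

Request:
{"op": "move_arm", "data": {"motion": "0 0.7 0.1 0 0 0;0 1.4 0.1 0 0 0;-0.1 2.1 0 0 0 0;-0.1 2.6 -0.4 0 0 0;-0.2 3 -0.7 0 0 0;-0.2 3.4 -1 0 0 0;-0.2 3.8 -1.2 0 0 0;-0.2 3.8 -1.2 0 0 0"}}

```text
time: 10.83
tool_pos: [575.1, 133.8, 87.9]
tcp_rot: [-90.0, 0.1, -17.6]
ft_force: [-0.2, 0.6, 0.2]
finger_gap: 0.3
```

```bash
python3 - <<'E'
from h import *
import pickle
a=snap('side','s5'); pickle.dump(a,open('c5.pkl','wb'))
A=cv2.resize(a['image'][130:230,210:310],(600,600),interpolation=cv2.INTER_CUBIC)
cv2.imwrite('pics/cs5.png',A)
s=readout.sense();print(s['tool_pos'],s['ft_force'])
E
```

```text
[575.25543411 133.43317746  88.1443673 ] [-0.35917124 -0.42182301  0.41161923]
```

View pics/cs5.png

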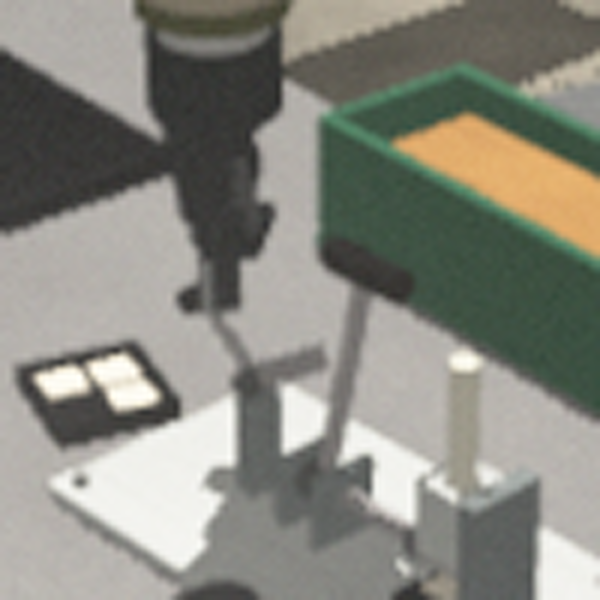

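The catch is turning: the bar is tilted up at (300,362) and the knob is at (190,298). I push a bit further, then press the knob down from above.

Request:
{"op": "move_arm", "data": {"motion": "0 0.5 -0.3 0 0 0;0 0.9 -0.6 0 0 0;-0.1 1.3 -0.9 0 0 0;-0.1 1.3 -0.9 0 0 0;-0.1 1.3 1.5 0 0 0;-0.1 2.5 2 0 0 0;-0.1 3.3 2 0 0 0;-0.1 3.3 0.5 0 0 0;-0.1 3.3 -0.5 0 0 0;-0.1 3.3 -1 0 0 0"}}

```text
time: 11.72
tool_pos: [573.2, 166.5, 76.1]
tcp_rot: [-90.1, 0.2, -17.6]
ft_force: [-0.8, 0.5, -0.5]
finger_gap: -0.3
```

Request:
{"op": "move_arm", "data": {"motion": "0 0 -0.5 0 0 0;0 0 -1 0 0 0;0 0 -1.5 0 0 0;0 0 -1.8 0 0 0;0 0 -2 0 0 0;0 0 -2.2 0 0 0"}}

```text
time: 12.22
tool_pos: [575.4, 166.1, 59.3]
tcp_rot: [-90.0, -0.1, -17.6]
ft_force: [-12.5, -1.6, 28.9]
finger_gap: 0.2
```

28.9 N at the expected stop height. I lift off and look.

Request:
{"op": "move_arm", "data": {"motion": "0 0 1.5 0 0 0;0 0 5 0 0 0;0 0 9 0 0 0;0 0 13 0 0 0;0 0 17 0 0 0;0 0 17 0 0 0;0 0 17 0 0 0", "fingers": 5}}

```text
time: 12.8
tool_pos: [577.2, 166.4, 231.2]
tcp_rot: [-89.8, -0.4, -17.7]
ft_force: [-0.2, 0.3, -1.6]
finger_gap: 49.9
```

```bash
python3 - <<'E'
from h import *
import pickle
a=snap('side','s6');b=snap('top','t6'); pickle.dump((a,b),open('c6.pkl','wb'))
A=cv2.resize(a['image'][130:230,210:310],(600,600),interpolation=cv2.INTER_CUBIC)
cv2.imwrite('pics/cs6.png',A)
s=readout.sense();print(s['tool_pos'],s['ft_force'])
f=lambda p:((proj(a,p)-[210,130]+.5)*6-.5).round()
print('knob open',f((575,167,83)),'tcp',f(s['tool_pos']),f(s['tool_pos']+[0,0,30]))
E
```

```text
[574.65154038 165.8741715  226.22997801] [-0.39877979 -1.05561327 -0.08845531]
knob open [187. 343.] tcp [180. 123.] [178.  74.]
```

View pics/cs6.png

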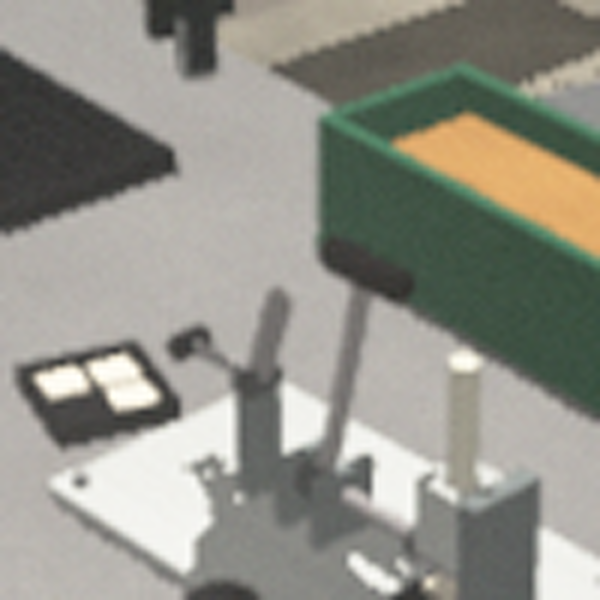

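The catch is fully open: the knob is at (190,342) against a predicted (187,343), and the bar points up at (270,325). For the lever, I align the jaws with the jig's y, straddle the rod with a 22 mm gap and come down behind the cross-bar.

Request:
{"op": "move_arm", "data": {"motion": "7.4 -11.4 0 0 0 20.8;7.4 -11.4 0 0 0 20.8;7.4 -11.4 0 0 0 20.8;7.4 -11.4 0 0 0 20.8;7.4 -11.4 0 0 0 20.8;7.4 -11.4 -4 0 0 20.8;7.4 -11.4 -8 0 0 20.8;7.4 -11.4 -11.4 0 0 20.8;7.4 -11.4 -11.4 0 0 20.8;7.4 -11.4 -11.4 0 0 20.8", "fingers": 2.2}}

```text
time: 13.73
tool_pos: [645.3, 52.9, 109.2]
tcp_rot: [-90.0, 0.5, 3.1]
ft_force: [-0.2, 0.2, 0.5]
finger_gap: 21.8
```

```bash
python3 - <<'E'
from h import *
s=readout.sense();print(s['tool_pos'],s['tcp_rot'],s['ft_force'],s['finger_gap'])
E
```

```text
[645.34493678  52.93423961 109.15732581] [-89.96137302   0.45713972   3.13996864] [-0.18046304  0.24919748  0.47989766] 21.79710253985232
```

Request:
{"op": "move_arm", "data": {"motion": "-1 -0.1 0 0 0 0;-2 -0.1 0 0 0 0;-3 -0.2 0 0 0 0;-4 -0.2 0 0 0 0;-5 -0.3 0 0 0 0;-6 -0.4 0 0 0 0;-6 -0.4 0 0 0 0"}}

```text
time: 14.32
tool_pos: [591.4, 48.6, 118.2]
tcp_rot: [-90.0, -0.5, 3.2]
ft_force: [3.3, -0.5, 2.8]
finger_gap: 21.6
```

Request:
{"op": "move_arm", "data": {"motion": "-1 0 -0.2 0 0 0;-2 -0.1 -0.4 0 0 0;-3 -0.2 -0.7 0 0 0;-4 -0.2 -0.9 0 0 0;-4 -0.2 -0.9 0 0 0;-4 -0.2 -0.9 0 0 0"}}

```text
time: 14.82
tool_pos: [551.6, 46.1, 107.1]
tcp_rot: [-90.0, -0.4, 3.1]
ft_force: [6.7, -0.4, 2.1]
finger_gap: 22.2
```

Request:
{"op": "move_arm", "data": {"motion": "-0.3 0 0 0 0 0;-0.6 0 0 0 0 0;-0.8 0 0 0 0 0;-0.8 0 0 0 0 0;-0.8 0 0 0 0 0"}}

```text
time: 15.23
tool_pos: [543.7, 46.5, 105.9]
tcp_rot: [-90.0, -0.3, 3.2]
ft_force: [10.2, 0.4, -4.4]
finger_gap: 22.0
```

Request:
{"op": "move_arm", "data": {"motion": "-0.3 0 0 0 0 0;-0.3 0 0 0 0 0;-0.3 0 0 0 0 0;-0.3 0 0 0 0 0"}}

```text
time: 15.57
tool_pos: [541.2, 46.6, 106.0]
tcp_rot: [-90.0, -0.4, 3.2]
ft_force: [10.9, 1.6, -5.9]
finger_gap: 22.1
```

Request:
{"op": "move_arm", "data": {"motion": "-0.3 0 0 0 0 0;-0.3 0 0 0 0 0;-0.3 0 0 0 0 0;-0.3 0 0 0 0 0"}}

```text
time: 15.9
tool_pos: [540.9, 46.6, 106.2]
tcp_rot: [-90.0, -0.7, 3.1]
ft_force: [26.7, 1.6, -16.5]
finger_gap: 22.4
```

```bash
python3 - <<'E'
from h import *
import pickle
a=snap('side','s7');b=snap('top','t7'); pickle.dump((a,b),open('c7.pkl','wb'))
A=cv2.resize(a['image'][130:230,210:310],(600,600),interpolation=cv2.INTER_CUBIC)
cv2.imwrite('pics/cs7.png',A)
s=readout.sense();print(s['tool_pos'],s['ft_force'])
f=lambda p:((proj(a,p)-[210,130]+.5)*6-.5).round()
for th in (.5,.65,.75):
    x=130*np.sin(.25-th); z=40+130*np.cos(.25-th)
    for y in (-20,10,40): print(th,y,f((586+.998*x-.056*y,38.5+.056*x+.998*y,z)))
print('pentop',f((592,-60.8,168)),f((592,-60.8,152)))
E
```

```text
[540.83986361  46.61771547 106.1820921 ] [ 26.42610099   1.58795023 -17.33823349]
0.5 -20 [320. 330.]
0.5 10 [283. 310.]
0.5 40 [247. 290.]
0.65 -20 [294. 352.]
0.65 10 [257. 331.]
0.65 40 [221. 311.]
0.75 -20 [277. 368.]
0.75 10 [241. 348.]
0.75 40 [205. 327.]
pentop [468. 362.] [468. 388.]
```

View pics/cs7.png

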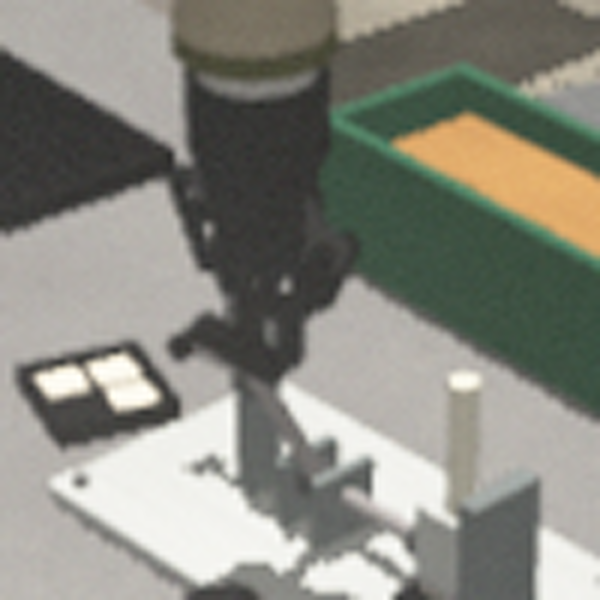

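The bar spans (195,325) to (285,370), which matches the 0.75 rad prediction. The pen has sunk to (463,378), and the catch knob is still open at (183,348). The last 3 mm of command moved the tool only 0.3 mm and raised the force by 16 N, so the lever is on its stop. I hand in.

```bash
python3 -c "
from h import *
s=readout.sense();print(s['time'],s['tool_pos'],s['ft_force']);print(r.hand_in())"
```

```text
16.0 [540.83986361  46.61771547 106.1820921 ] [ 26.42610099   1.58795023 -17.33823349]
the job is handed in; nothing more can be done
None
```

I put the marker fully home in the holder and let go of it. I then flipped the catch to its stop, pulled the lever to its stop, and handed in at 16.0 s while still holding it.

**Last checks:**
- **Lever:** the cross-bar matched its predicted image position at 0.75 rad. The last 3 mm of command moved the tool only 0.3 mm, and the wrist force held steady at about 32 N.
- **Marker:** before the pull its top was within about 2 mm of the fully home height. It then sank about 10–16 mm with the holder. I did not see the nib touch the tile directly.
- **Catch:** the knob was still at its fully open position at hand-in.
- **Bystanders:** none looked disturbed in the pictures I viewed. I took no full overview at the end.

**What disagreed:**
- **Fingertip height:** in the pictures the fingertips sat about 30 mm above the reported TCP. My first try at the catch therefore passed over the knob without touching it. I lowered the arm to allow for this, and the second try worked.
- **Grip on the marker:** because of this, the marker was held nearer its top than planned, but it still went in without noticeable force.

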